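Build up two guide rollers on their stub axles

ROBOT

A 6-joint arm with a two-finger parallel gripper is mounted at the origin on a cart in front of the work surface, level with it; the furniture and walls round the work are solid. World frame = base frame: x ahead of the robot, y to its left, z up, the work surface at z = 0. Lengths are in mm, angles in rad, forces in N, time in s.
With the tool pointing down it reaches from about 350 to 975 mm from the base axis. Payload 7.1 kg.
Tool frame: the origin (TCP) lies at the very end of the fingers, on their centre line; the grasp point (between the pads) lies 19 mm behind it; x points along the fingers, y is the direction in which the jaws open and shut, and the axes are right-handed (so a half turn about x gives the same grasp; the last joint's range is limited). The gripper opens to 88 mm and grips with 3 to 60 N. Pads are 20 mm wide; open, the fingers measure 115 mm over their backs; the gripper's body (75 mm by 178 mm) begins 61 mm behind the grasp point.
Start: joints at [-1.211, 0.423, 1.63, -0, 1.089, -0.019], TCP at [231.145, -580.669, 222.675] pointing down, gripper open.
Joint ranges: [-3, 3], [-0.9, 2.11], [0.09, 2.58], [-1.31, 4.45], [0.11, 2.69], [-2.54, 2.54]. Speed limits (rad/s): [2.39, 2.39, 3.01, 3.14, 3.14, 3.14].

INTERFACE

Orientations are given as a rotation vector (axis times angle).
In Python, from workcell import ctrl gives the robot as it stands. The module is installed in compiled form; this text tells all that it offers.
- The arm moves only by the tool carry_out, never from a script. Its argument "commands" is a list of rows, each a list of 6 numbers: the shift along the tool's x, y, z in m, then the turn, a rotation vector about the tool's x, y, z in degrees. In form: [[tx, ty, tz, rx, ry, rz], ...]. A call has 1 to 8 rows; each row shifts and turns the pose as measured when the row begins, along the tool's axes as they then stand; what a row does not reach is not made up. A row lasts 1/8 s, in which the tool goes at most 62.5 mm and 10.7 degrees, less where a joint would pass 70% of its speed; a pose out of reach is approached as far as the arm can. A call with a gripper value outside its range is refused whole. "grip" is the closure, from 0 (fully open) to 1 (shut), set as the call begins (left out, the last holds). The fingers move at their own pace and stop on an object; the grip force is fixed at half the most. Time passes only in rows, so rows that do not move let the fingers close. It gives the time, the measured TCP pose, the force and the opening at its end, in the units of the state.
- ctrl.get_obs(): the state, without advancing time (a new reading comes with each control period).
- ctrl.get_image(name): name is "scene" or "side" or "wrist"; returns a dict with "pixels" (400x640x3 uint8, blue, green, red), "intrinsics" (3x3 intrinsics, pixels), "rvec" (rotation vector, rad) and "tvec" (3), from world to camera coordinates, as OpenCV has them. Camera axes: x right, y down, z forward; pixel columns grow to the right and rows downward; lengths in mm; the calibration is good to about 2 mm. A picture is of the moment at which its call begins. There is no depth.
- ctrl.close_job(): hands the job in, once; it reports no verdict.
The state is a dict: "t": time; "qpos": joint angles; "qvel": joint speeds; "joint_torque": joint torques, N m; "ee_pos": TCP position; "orientation": TCP orientation; "ft_force": force on the tool from outside, world axes, zero at the start; "moment": the same for the moment, N m; "width": finger opening in mm.
Only numpy, scipy, OpenCV 4.12 (cv2) and the standard library are available. Lean on these libraries where they do the work, as an engineer would, in place of code of your own. Each camera call takes 0.05 s, during which the arm holds its last target. There are 200 camera calls.

TASK

Build up the two guide rollers on their upright axles. On the tall axle with the square base: first the wide flat steel disc, on that the rubber-tyred wheel, and the domed hub cap last, over the end of the axle; on the short axle with the round base: first the small spacer ring, then the grooved pulley on top of it. Seat every part all the way down on the one below, let go of everything, and leave the V-block, the copper elbow and the round tin where they are.

Things in the scene. Friction and masses are not known exactly. Their poses are not given: they have to be found in the camera images.
- tall_axle: Fixed stand with the taller axle: SQUARE grey base plate 84 x 84 mm, 20 mm thick, four flush bolts at its corners, and in its middle an upright plain steel axle 14 mm in diameter whose tip stands 90 mm above the bench; its last 16 mm taper to a 4 mm point. Origin: centre of the base plate's underside, on the axle's centre line, at bench height; z up. Bolted down; it does not move.
- short_axle: Fixed stand with the shorter axle: ROUND grey base plate 84 mm in diameter, 20 mm thick, and in its middle an upright plain steel axle 14 mm in diameter whose tip stands 64 mm above the bench; its last 16 mm taper to a 4 mm point. Origin: centre of the base plate's underside, on the axle's centre line, at bench height; z up. Bolted down; it does not move.
- backing_disc: Loose backing disc: flat plain bright steel disc, 64 mm in diameter, 12 mm thick, the widest and thinnest of the five parts, lying flat. Bore 19 mm, straight through. 0.11 to 0.21 kg. Origin: centre of its underside; z up along the bore.
- wheel: Loose wheel with a black rubber tyre, aluminium disc and brass bush: 60 mm in diameter, 36 mm high, lying flat (bore upright). Bore 19 mm, straight through. Tyre and bush are 36 mm high, the aluminium between them is 4 mm lower on each face. 0.13 to 0.23 kg. Origin: centre of its underside; z up along the bore.
- hub_cap: Loose hub cap: small steel cap, 34 mm in diameter, 37 mm high, closed by a low dome on top (the only part without a hole seen from above), standing mouth down. The blind bore in its underside is 19 mm in diameter and 28 mm deep. 0.08 to 0.16 kg. Origin: centre of its underside; z up towards the dome.
- spacer: Loose spacer ring: small dark steel ring, 36 mm in diameter, 16 mm high, lying flat. Bore 19 mm, straight through. 0.05 to 0.11 kg. Origin: centre of its underside; z up along the bore.
- pulley: Loose aluminium pulley lying flat: 54 mm in diameter, 24 mm high, with two 7 mm flanges and between them a 10 mm wide groove, 7 mm deep, round its edge; six dark 9 mm holes ring the bore on its faces. Bore 19 mm, straight through. 0.09 to 0.17 kg. Origin: centre of its underside; z up along the bore.
- v_block: Loose bystander: grey steel V-block, 50 x 50 x 36 mm, V groove on top. Not part of the job. Origin: centre of its underside.
- copper_elbow: Loose bystander: copper pipe elbow lying flat, 55 x 55 x 26 mm. Not part of the job. Origin: centre of its underside.
- flux_tin: Loose bystander: round paste tin with a green lid, 75 mm in diameter, 40 mm high. Not part of the job. Origin: centre of its underside.
Things that resemble listed ones, but are neither listed nor needed, are in the scene too. Leave any purple look-alike of the pulley alone.

How it is judged (in metres and radians):
At the end, for the whole second after the job is handed in: On the tall axle disc, wheel, hub cap (undersides at 20, 32, 68 mm), on the short axle spacer, pulley (20, 36 mm): each within 6 mm of its axle's centre line, within 4 mm of that height, level within 0.15 rad, own z up, at rest (horizontal distance between each of backing_disc, wheel, hub_cap and tall_axle below 0.006 m and z of backing_disc in the frame of tall_axle between 0.016 and 0.024 m and angle between each of backing_disc, wheel, hub_cap, spacer, pulley's own z axis and vertical below 0.15 rad and linear speed of each of backing_disc, wheel, hub_cap, spacer, pulley below 0.02 m/s and z of wheel in the frame of tall_axle between 0.028 and 0.036 m and z of hub_cap in the frame of tall_axle between 0.064 and 0.072 m and horizontal distance between each of spacer, pulley and short_axle below 0.006 m and z of spacer in the frame of short_axle between 0.016 and 0.024 m and z of pulley in the frame of short_axle between 0.032 and 0.04 m); the robot touches nothing.
It fails at once if the V-block is moved more than 25 mm (distance of v_block from where it was at the start of the episode above 0.025 m).
It fails at once if the copper elbow is moved more than 25 mm (distance of copper_elbow from where it was at the start of the episode above 0.025 m).
It fails at once if the round tin is moved more than 25 mm (distance of flux_tin from where it was at the start of the episode above 0.025 m).
It also fails if it takes over 115 s, if anything falls off the work surface, if the arm or the gripper's body presses on something with over 40 N, if the wrist force passes 120 N, or if a joint passes its speed limit or range.

## Working session

There is one attempt and no reset: what is moved stays moved. The work goes in short steps, Python scripts to look and compute and a tool call to move; the robot and the scene stay as the last step left them, time stands still between calls to the robot, and variables do not carry over. Pictures are saved under pics/ and viewed, about 12 in all and at most 16, crops included, and the job is handed in when it is done.

Besides the shell and the picture viewer there is one more tool, called after "Request:" in YAML: its name, and indented under it one key for each argument. carry_out: Moves the arm, as the interface text tells. Its arguments: {"type":"object","properties":{"commands":{"type":"array"},"grip":{"type":"number"}},"required":["commands"]}

```bash
mkdir -p pics; cat > h.py <<'E'
import numpy as np, cv2
from workcell import ctrl
def snap(cam,name,crop=None,scale=1):
    im=ctrl.get_image(cam); p=np.ascontiguousarray(im["pixels"])
    np.savez(f"pics/{name}.npz",K=im["intrinsics"],r=im["rvec"],t=im["tvec"],p=p)
    show(name,name,crop,scale)
def show(src,name,crop=None,scale=1):
    p=np.load(f"pics/{src}.npz")["p"]
    if crop: x0,y0,x1,y1=crop; p=p[y0:y1,x0:x1]
    cv2.imwrite(f"pics/{name}.png",cv2.resize(p,None,fx=scale,fy=scale,interpolation=cv2.INTER_CUBIC))
def cam(src):
    d=np.load(f"pics/{src}.npz"); return d["K"],cv2.Rodrigues(d["r"])[0],d["t"].reshape(3),d["r"]
def at(src,u,v,z):
    K,R,t,_=cam(src); d=R.T@np.linalg.inv(K)@np.array([u,v,1.]); c=-R.T@t
    return c+d*(z-c[2])/d[2]
def proj(src,P):
    K,R,t,r=cam(src); return cv2.projectPoints(np.array(P,float).reshape(-1,1,3),r,t,K,None)[0][:,0]
E
python3 - <<'E'
from h import *
for c in("scene","side","wrist"):
    snap(c,c+"0"); K,R,t,_=cam(c+"0"); print(c,-R.T@t,K[0,0])
o=ctrl.get_obs(); print({k:np.round(v,3) for k,v in o.items()})
E
```

```text
scene [  -29.15592579 -1199.0500229    559.75235139] 459.1419757747644
side [422.87872488 656.63624796 824.49104122] 509.4119904106992
wrist [ 292.76478345 -556.72812536  384.61611345] 320.44448443709604
{'t': np.float64(0.15), 'qpos': array([-1.211,  0.424,  1.631, -0.   ,  1.089, -0.019]), 'qvel': array([ 0.001, -0.003, -0.003, -0.001, -0.002, -0.001]), 'joint_torque': array([-1.0000e-03, -5.4498e+01, -2.7392e+01,  6.4000e-02,  2.1000e-02,
       -0.0000e+00]), 'ee_pos': array([ 231.001, -580.259,  222.075]), 'orientation': array([ 2.014,  0.387, -2.015]), 'ft_force': array([-0.719, -0.197,  0.258]), 'moment': array([-0.083, -0.024, -0.006]), 'width': np.float64(87.708)}
```

View pics/scene0.png

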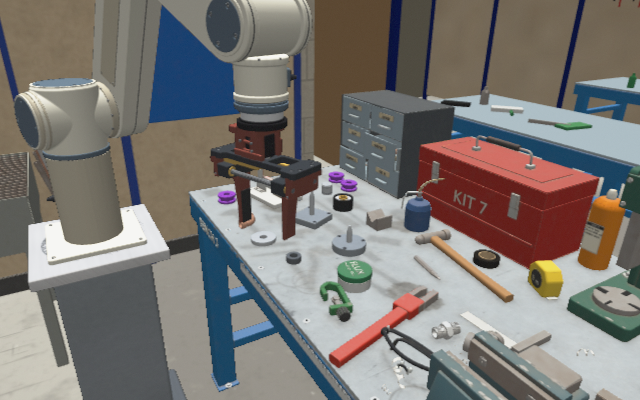

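View pics/side0.png

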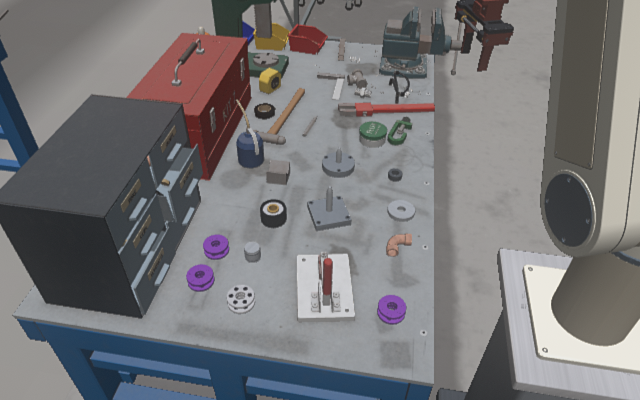

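Side view: disc (402,210), wheel (273,212), hub cap (252,251), spacer (395,174), aluminium pulley (240,298), tall axle (329,210), short axle (338,162). The purple pulleys at (216,246), (200,277) and (392,308) are look-alikes, and the black roll at (264,110) is not the wheel. I'll confirm in enlarged crops.

```bash
python3 - <<'E'
from h import *
show("side0","c1",(225,140,425,265),4); show("side0","c2",(180,225,420,325),3.3)
E
```

```text
(no output)
```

View pics/c1.png

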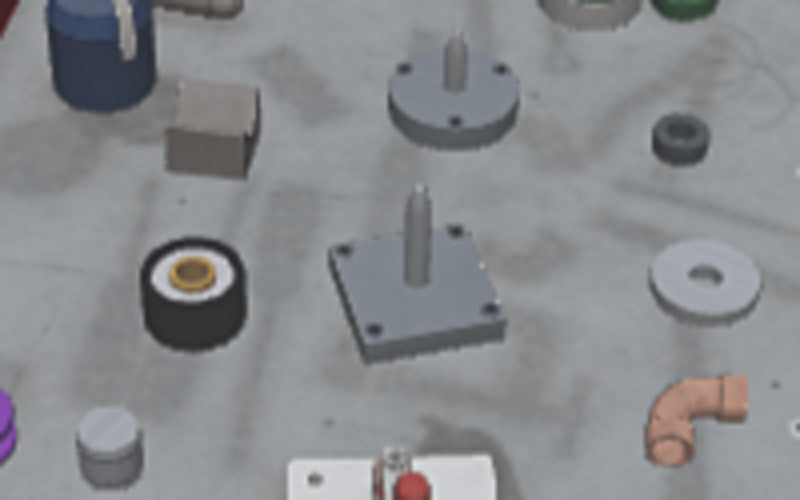

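View pics/c2.png

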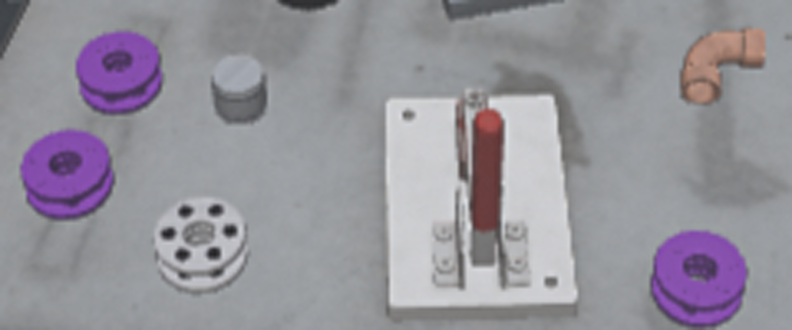

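```bash
python3 - <<'E'
from h import *
c1=lambda x,y:(225+x/4,140+y/4); c2=lambda x,y:(180+x/3.3,225+y/3.3)
L=dict(disc=(c1(706,274),12),wheel=(c1(193,273),36),cap=(c1(109,430),34),spacer=(c1(681,133),16),pulley=(c2(200,234),24),
talltip=(c1(421,186),90),tallbase=(c1(418,281),20),shorttip=(c1(457,34),64),shortbase=(c1(455,88),20),
vblock=(c1(215,108),36),elbow=(c1(697,420),20),tin=((373,130),40),purple3=(c2(700,265),24),toggleTop=(c2(488,120),60),
purple1=(c2(118,60),24),purple2=(c2(66,162),24),jar=((250,140),60),plTL=(c2(387,98),10),plBR=(c2(575,305),10),clampg=((400,130),10))
for k,(p,z) in L.items():
    P=at("side0",*p,z); print(k,P.round(0),'r',np.hypot(P[0],P[1]).round(), 'scene',proj("scene0",P).round(0), 'wrist',proj("wrist0",P).round(0))
for s in [("diam disc",c1(650,278),c1(760,278),8),("wheel",c1(142,275),c1(246,275),34)]:
    print(s[0],np.linalg.norm(at("side0",*s[1],s[3])-at("side0",*s[2],s[3])))
o=ctrl.get_obs();R=cv2.Rodrigues(o["orientation"])[0];print(R.round(3))
E
```

```text
disc [ 365. -233.   12.] r 433.0 scene [[262. 237.]] wrist [[ 42. -83.]]
wheel [ 652. -155.   36.] r 670.0 scene [[342. 197.]] wrist [[ -31. -618.]]
cap [668. -33.  34.] r 669.0 scene [[325. 184.]] wrist [[-221. -761.]]
spacer [ 387. -356.   16.] r 526.0 scene [[292. 255.]] wrist [[168. -55.]]
pulley [661.  85.  24.] r 666.0 scene [[305. 176.]] wrist [[-394. -816.]]
talltip [ 529. -191.   90.] r 562.0 scene [[311. 192.]] wrist [[ -88. -480.]]
tallbase [ 528. -188.   20.] r 561.0 scene [[310. 215.]] wrist [[  13. -329.]]
shorttip [ 532. -369.   64.] r 647.0 scene [[347. 226.]] wrist [[ 206. -292.]]
shortbase [ 532. -370.   20.] r 648.0 scene [[347. 242.]] wrist [[ 225. -229.]]
vblock [ 673. -303.   36.] r 738.0 scene [[377. 214.]] wrist [[ 187. -539.]]
elbow [ 365. -108.   20.] r 381.0 scene [[244. 216.]] wrist [[-101. -147.]]
tin [ 457. -501.   40.] r 678.0 scene [[351. 267.]] wrist [[331. -84.]]
purple3 [371.  55.  24.] r 375.0 scene [[226. 194.]] wrist [[-306. -245.]]
toggleTop [504.  -1.  60.] r 504.0 scene [[273. 182.]] wrist [[-331. -505.]]
purple1 [751. -39.  24.] r 752.0 scene [[348. 183.]] wrist [[-185. -926.]]
purple2 [756.  47.  24.] r 757.0 scene [[335. 174.]] wrist [[ -344. -1040.]]
jar [ 763. -368.   60.] r 847.0 scene [[420. 208.]] wrist [[ 320. -772.]]
plTL [576. -51.  10.] r 579.0 scene [[302. 198.]] wrist [[-144. -479.]]
plBR [439.  85.  10.] r 447.0 scene [[244. 191.]] wrist [[-320. -343.]]
clampg [ 384. -559.   10.] r 678.0 scene [[336. 303.]] wrist [[355.  33.]]
diam disc 64.49163864842158
wheel 58.77175618602042
[[-0.     0.37  -0.929]
 [ 0.001 -0.929 -0.37 ]
 [-1.    -0.001 -0.   ]]
```

View pics/wrist0.png

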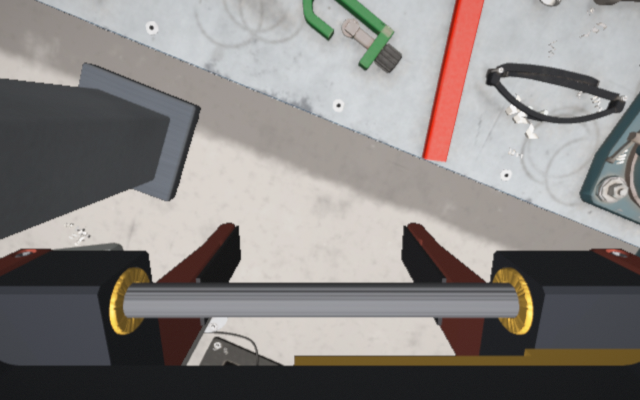

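Wrist view: empty bench edge with the green clamp and red wrench, and the fingers at (200,270) and (440,270). The side-camera points project correctly into the scene view (disc 262,237; tall tip 311,192). The sizes agree too (disc 64.5, wheel 58.8 mm). The pulley is the aluminium one, and the identities are confirmed in the crops. I'll keep the tool angle fixed throughout and go above the disc first.

```bash
cat >> h.py <<'E'
def go(*targets):
    o=ctrl.get_obs(); R=cv2.Rodrigues(o["orientation"])[0]; p=np.array(o["ee_pos"])
    print("t",round(float(o["t"]),2),"tcp",p.round(1),"w",round(float(o["width"]),1),"F",np.round(o["ft_force"],1))
    for T in targets:
        d=R.T@(np.array(T,float)-p)/1000; n=max(1,int(np.ceil(np.abs(d).max()/0.05)))
        print(T,"total",d.round(4),"rows",n,"each",(d/n).round(4)); p=np.array(T,float)
E
python3 - <<'E'
from h import *
go((365,-233,120),(365,-233,3))
print(at("side0",132,308,0),at("side0",200,190,0))
E
```

```text
t 0.15 tcp [ 231.  -580.3  222.1] w 87.7 F [-0.7 -0.2  0.3]
(365, -233, 120) total [ 0.1024 -0.273  -0.2529] rows 6 each [ 0.0171 -0.0455 -0.0422]
(365, -233, 3) total [1.17e-01 1.00e-04 0.00e+00] rows 3 each [0.039 0.    0.   ]
[867.35541342 133.36972079   0.        ] [ 8.54378188e+02 -2.23594483e+02 -1.13686838e-13]
```

Request:
carry_out:
  commands:
    - [0.0146,-0.039,-0.0361,0,0,0]
    - [0.0146,-0.039,-0.0361,0,0,0]
    - [0.0146,-0.039,-0.0361,0,0,0]
    - [0.0146,-0.039,-0.0361,0,0,0]
    - [0.0146,-0.039,-0.0361,0,0,0]
    - [0.0146,-0.039,-0.0361,0,0,0]
    - [0.0146,-0.039,-0.0361,0,0,0]
    - [0,0,0,0,0,0]
  grip: 0

```text
t: 1.15
ee_pos: [367.9, -224.4, 116.1]
orientation: [2.015, 0.383, -2.015]
ft_force: [0.8, -0.2, -0.3]
width: 87.8
```

```bash
python3 - <<'E'
from h import *
snap("wrist","w1"); go((365,-233,3))
print(proj("w1",[(365,-233,12)]), proj("w1",[(387,-356,16)]),proj("w1",[(528,-189,20)]))
E
```

```text
t 1.2 tcp [ 368.2 -226.1  116.7] w 87.7 F [-0.5  0.1 -0.2]
(365, -233, 3) total [0.1137 0.005  0.0055] rows 3 each [0.0379 0.0017 0.0018]
[[327.55672986 199.91738796]] [[468.28754018 228.63110353]] [[356.05108855 -25.94147427]]
```

View pics/w1.png

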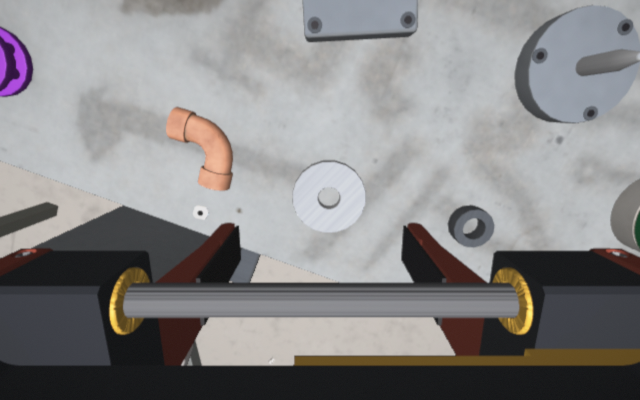

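Wrist view: the disc hole is at (329,197), about 2 px from the prediction. The spacer hole is at (473,226). Descending.

```bash
python3 - <<'E'
from h import *
D=at("w1",329,197.5,12);print(D,at("w1",473,226,16),at("w1",582,67,20)); go((D[0],D[1],3))
E
```

```text
[ 367.45571513 -233.3510152    12.        ] [ 390.65415684 -358.65685577   16.        ] [ 534.33981201 -372.14259112   20.        ]
t 1.2 tcp [ 368.2 -226.1  116.7] w 87.7 F [-0.5  0.1 -0.2]
(np.float64(367.45571513399676), np.float64(-233.35101520221772), 3) total [0.1137 0.0062 0.0034] rows 3 each [0.0379 0.0021 0.0011]
```

Request:
carry_out:
  commands:
    - [0.03,0.003,0.0017,0,0,0]
    - [0.03,0.003,0.0017,0,0,0]
    - [0.03,0,0,0,0,0]
    - [0.02,0,0,0,0,0]
    - [0,0,0,0,0,0]

```text
t: 1.82
ee_pos: [370.0, -241.3, 5.9]
orientation: [2.023, 0.367, -2.008]
ft_force: [0.1, 0.4, -0.1]
width: 87.6
```

```bash
python3 - <<'E'
from h import *
go((367.5,-233.4,3))
E
```

```text
t 1.82 tcp [ 370.  -241.3    5.9] w 87.6 F [ 0.1  0.4 -0.1]
(367.5, -233.4, 3) total [ 0.0028 -0.0083 -0.0005] rows 1 each [ 0.0028 -0.0083 -0.0005]
```

```bash
cat >> h.py <<'E'
def level():
    R=cv2.Rodrigues(ctrl.get_obs()["orientation"])[0]
    a=np.deg2rad(-68.3); y=np.array([np.cos(a),np.sin(a),0]); x=np.array([0,0,-1.]); T=np.stack([x,y,np.cross(x,y)],1)
    print("turn deg",np.rad2deg(cv2.Rodrigues(R.T@T)[0].ravel()).round(2))
E
python3 -c "
from h import *
level()"
```

```text
turn deg [-0.51 -0.29 -0.61]
```

Request:
carry_out:
  commands:
    - [0.002,-0.008,0,0,0,0]
    - [0,0,0,0,0,0]

```text
t: 2.08
ee_pos: [367.3, -235.0, 5.0]
orientation: [2.025, 0.364, -2.008]
ft_force: [-0.0, 0.5, -0.9]
width: 87.8
```

```bash
python3 -c "
from h import *
level(); go((367.5,-233.4,3))"
```

```text
turn deg [-0.62 -0.35 -0.71]
t 2.08 tcp [ 367.3 -235.     5. ] w 87.8 F [-0.   0.5 -0.9]
(367.5, -233.4, 3) total [ 0.002  -0.0014 -0.0008] rows 1 each [ 0.002  -0.0014 -0.0008]
```

Request:
carry_out:
  commands:
    - [0.0015,-0.0015,0,-0.6,-0.3,-0.7]
    - [0,0,0,0,0,0]
    - [0,0,0,0,0,0]
    - [0,0,0,0,0,0]
    - [0,0,0,0,0,0]
  grip: 1

```text
t: 2.7
ee_pos: [367.7, -234.0, 4.8]
orientation: [2.015, 0.386, -2.011]
ft_force: [0.3, 0.1, -1.9]
width: 62.7
```

```bash
python3 -c "
from h import *
level(); go((367.5,-233.4,140),(530.5,-190.5,140))"
```

```text
turn deg [ 0.07 -0.12 -0.09]
t 2.7 tcp [ 367.7 -234.     4.8] w 62.7 F [ 0.3  0.1 -1.9]
(367.5, -233.4, 140) total [-0.1352 -0.0004 -0.0003] rows 3 each [-0.0451 -0.0001 -0.0001]
(530.5, -190.5, 140) total [ 0.0004  0.0206 -0.1673] rows 4 each [ 0.0001  0.0052 -0.0418]
```

Request:
carry_out:
  commands:
    - [-0.025,0,0,0,0,0]
    - [-0.045,0,0,0,0,0]
    - [-0.045,0,0,0,0,0]
    - [-0.02,0.005,-0.04,0,0,0]
    - [0,0.005,-0.042,0,0,0]
    - [0,0.005,-0.042,0,0,0]
    - [0,0.005,-0.035,0,0,0]
    - [0,0,0,0,0,0]

```text
t: 3.7
ee_pos: [525.4, -191.3, 143.4]
orientation: [2.016, 0.387, -2.014]
ft_force: [-0.5, -0.3, -1.3]
width: 63.0
```

```bash
python3 -c "
from h import *
level(); go((530.5,-190.5,120)); snap('wrist','w2'); snap('side','s2',(250,100,450,250),3)
w=np.load('pics/w2.npz')['p']; s=cv2.imread('pics/s2.png'); cv2.imwrite('pics/m2.png',np.vstack([cv2.resize(w[:300],(640,300)),cv2.resize(s,(400,300))[:, :].copy() if 0 else np.pad(cv2.resize(s,(400,300)),((0,0),(0,240),(0,0)))]))"
```

```text
turn deg [-0.02 -0.06  0.05]
t 3.7 tcp [ 525.4 -191.3  143.4] w 63.0 F [-0.5 -0.3 -1.3]
(530.5, -190.5, 120) total [ 0.0235  0.0011 -0.005 ] rows 1 each [ 0.0235  0.0011 -0.005 ]
```

View pics/m2.png

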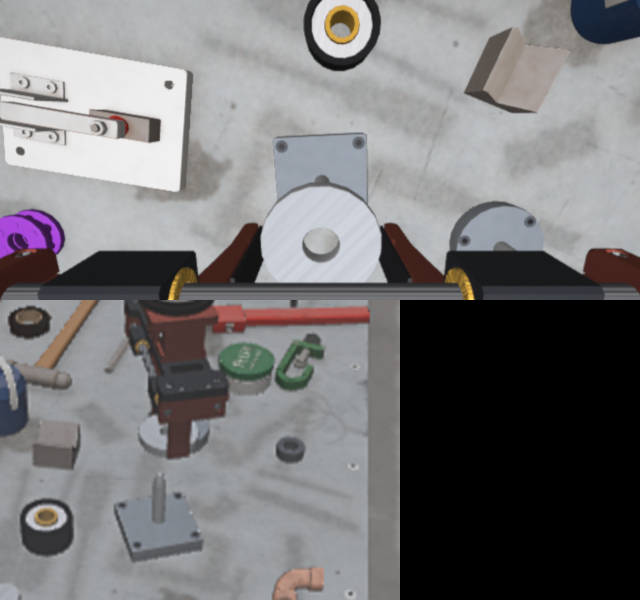

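The disc is held level, with its hole at (321,243) and the axle tip just peeping out at (321,178). The base's far corners are at (273,137) and (367,134), and the wheel bore is at (342,25).

```bash
python3 -c "
from h import *
A=at('w2',273.5,137,20);B=at('w2',367,134,20);d=(B-A);print(A,B,np.linalg.norm(d));n=np.array([-d[1],d[0],0])/np.linalg.norm(d)
for s in(1,-1): print('centre',(A+B)/2+s*42*n)
print('disc hole',at('w2',321.5,243,152),at('w2',321.5,243,150),'wheel',at('w2',342,25,36),'tip',proj('w2',[(530,-190,90),(532,-190,90)]))
go()"
```

```text
[ 553.51522171 -136.26087783   20.        ] [ 586.35432591 -211.67007727   20.        ] 82.24934118523255
centre [ 608.4419075  -157.19643896   20.        ]
centre [ 531.42764013 -190.73451614   20.        ]
disc hole [ 527.34260676 -191.95500491  152.        ] [ 526.56837937 -192.26767264  150.        ] wheel [ 654.48729048 -158.33461717   36.        ] tip [[320.16192158 204.29792058]
 [321.21919429 201.74065607]]
t 3.8 tcp [ 522.6 -191.5  143. ] w 62.9 F [-0.5 -1.  -1.7]
```

Request:
carry_out:
  commands:
    - [0.015,0.0018,-0.0072,0,0,0]
    - [0.018,0,0,0,0,0]
    - [0,0,0,0,0,0]

```text
t: 4.18
ee_pos: [527.0, -190.7, 106.6]
orientation: [2.013, 0.388, -2.023]
ft_force: [-0.6, -0.6, -1.5]
width: 62.9
```

```bash
python3 -c "
from h import *
level(); go((530,-190.5,80),(530,-190.5,25)); "
```

```text
turn deg [-0.19  0.23  0.29]
t 4.17 tcp [ 527.  -190.7  106.6] w 62.9 F [-0.6 -0.6 -1.5]
(530, -190.5, 80) total [ 0.0266  0.0011 -0.003 ] rows 1 each [ 0.0266  0.0011 -0.003 ]
(530, -190.5, 25) total [ 0.055   0.0003 -0.0002] rows 2 each [ 0.0275  0.0001 -0.0001]
```

Request:
carry_out:
  commands:
    - [0.005,0.001,-0.003,0,0,0]
    - [0.015,0,0,0,0,0]
    - [0.015,0,0,0,0,0]
    - [0,0,0,0,0,0]

```text
t: 4.68
ee_pos: [529.6, -190.6, 68.8]
orientation: [2.013, 0.387, -2.024]
ft_force: [-0.4, 0.5, -1.1]
width: 63.0
```

```bash
python3 -c "
from h import *
level(); go((530,-190.5,26)); snap('side','s3',(290,150,390,240),6)"
```

```text
turn deg [-0.23  0.26  0.32]
t 4.67 tcp [ 529.6 -190.6   68.8] w 63.0 F [-0.4  0.5 -1.1]
(530, -190.5, 26) total [ 0.0428  0.0003 -0.0006] rows 1 each [ 0.0428  0.0003 -0.0006]
```

View pics/s3.png

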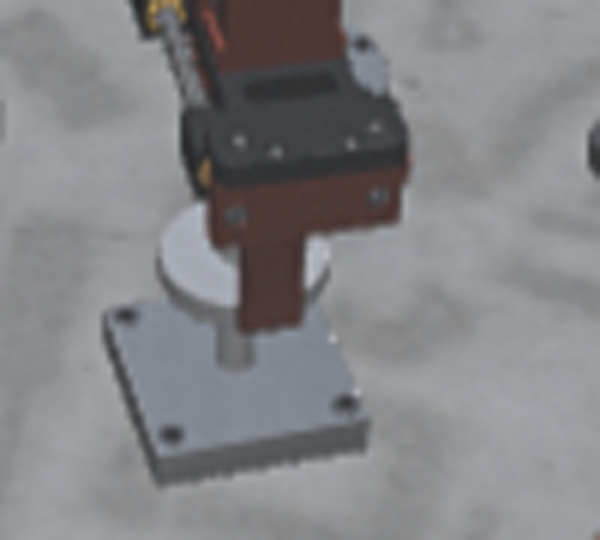

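Threaded (8 pictures viewed so far): the axle enters the disc and there is no side force. Lowering and releasing.

Request:
carry_out:
  commands:
    - [0.02,0,0,0,0,0]
    - [0.016,0,0,0,0,0]
    - [0.003,0,0,0,0,0]
    - [0,0,0,0,0,0]

```text
t: 5.22
ee_pos: [531.3, -191.2, 30.4]
orientation: [2.015, 0.385, -2.02]
ft_force: [-0.2, -0.8, -2.0]
width: 62.7
```

```bash
python3 -c "
from h import *
level(); go((530,-190.5,26)); "
```

```text
turn deg [-0.22  0.1   0.17]
t 5.22 tcp [ 531.3 -191.2   30.4] w 62.7 F [-0.2 -0.8 -2. ]
(530, -190.5, 26) total [ 0.0044 -0.0011  0.0009] rows 1 each [ 0.0044 -0.0011  0.0009]
```

Request:
carry_out:
  commands:
    - [0.004,0,0,0,0,0]
    - [0.001,0,0,0,0,0]

```text
t: 5.48
ee_pos: [532.0, -191.4, 26.1]
orientation: [2.016, 0.384, -2.018]
ft_force: [0.2, 0.7, -1.8]
width: 62.9
```

Request:
carry_out:
  commands:
    - [0,0,0,0,0,0]
    - [0,0,0,0,0,0]
    - [0,0,0,0,0,0]
    - [0,0,0,0,0,0]
  grip: 0

```text
t: 5.98
ee_pos: [532.9, -191.8, 27.2]
orientation: [2.018, 0.383, -2.016]
ft_force: [-1.0, 0.0, 0.2]
width: 87.7
```

```bash
python3 -c "
from h import *
level(); go((530,-190.5,150),(654.5,-158,150),(654.5,-158,8)); "
```

```text
turn deg [-0.22 -0.06  0.02]
t 5.97 tcp [ 532.9 -191.8   27.2] w 87.7 F [-1.   0.   0.2]
(530, -190.5, 150) total [-0.1228 -0.0023  0.0021] rows 3 each [-0.0409 -0.0008  0.0007]
(654.5, -158, 150) total [ 1.000e-04  1.530e-02 -1.278e-01] rows 3 each [ 0.      0.0051 -0.0426]
(654.5, -158, 8) total [0.142  0.     0.0002] rows 3 each [0.0473 0.     0.0001]
```

Request:
carry_out:
  commands:
    - [-0.03,0,0,0,0,0]
    - [-0.045,0,0,0,0,0]
    - [-0.045,0,0,0,0,0]
    - [0,0.004,-0.032,0,0,0]
    - [0,0.004,-0.032,0,0,0]
    - [0,0.004,-0.032,0,0,0]
    - [0,0.002,-0.028,0,0,0]
    - [0,0,0,0,0,0]

```text
t: 6.98
ee_pos: [656.2, -158.7, 152.0]
orientation: [2.019, 0.382, -2.016]
ft_force: [-0.7, -1.4, -0.3]
width: 87.7
```

```bash
python3 -c "
from h import *
level(); go((654.5,-157.5,50),(654.5,-157.5,10)); "
```

```text
turn deg [-0.28 -0.1   0.01]
t 6.97 tcp [ 656.2 -158.7  152. ] w 87.7 F [-0.7 -1.4 -0.3]
(654.5, -157.5, 50) total [ 0.102  -0.0018  0.0013] rows 3 each [ 0.034  -0.0006  0.0004]
(654.5, -157.5, 10) total [0.04   0.     0.0001] rows 1 each [0.04   0.     0.0001]
```

Request:
carry_out:
  commands:
    - [0.03,-0.002,0.001,0,0,0]
    - [0.035,0,0,0,0,0]
    - [0.035,0,0,0,0,0]
    - [0.03,0,0,0,0,0]
    - [0.008,0,0,0,0,0]
    - [0,0,0,0,0,0]

```text
t: 7.72
ee_pos: [649.6, -158.8, 11.5]
orientation: [2.017, 0.381, -2.019]
ft_force: [0.2, 0.3, 1.0]
width: 87.7
```

```bash
python3 -c "
from h import *
level(); go((654.5,-157.5,10)); "
```

```text
turn deg [-0.33  0.05  0.05]
t 7.72 tcp [ 649.6 -158.8   11.5] w 87.7 F [0.2 0.3 1. ]
(654.5, -157.5, 10) total [ 0.0015  0.0006 -0.0051] rows 1 each [ 0.0015  0.0006 -0.0051]
```

Request:
carry_out:
  commands:
    - [0.001,0.0005,-0.005,0,0,0]
    - [0,0,0,0,0,0]

```text
t: 7.98
ee_pos: [656.0, -157.9, 12.9]
orientation: [2.02, 0.38, -2.015]
ft_force: [0.6, 0.3, 0.4]
width: 88.1
```

Request:
carry_out:
  commands:
    - [0,0,0,0,0,0]
    - [0,0,0,0,0,0]
    - [0,0,0,0,0,0]
    - [0,0,0,0,0,0]
    - [0,0,0,0,0,0]
  grip: 1

```text
t: 8.6
ee_pos: [657.1, -158.0, 14.7]
orientation: [2.021, 0.379, -2.012]
ft_force: [-0.3, 0.4, 0.4]
width: 60.0
```

```bash
python3 -c "
from h import *
level(); go((654.5,-157.5,140),(531,-190.5,140)); "
```

```text
turn deg [-0.33 -0.23 -0.15]
t 8.6 tcp [ 657.1 -158.    14.7] w 60.0 F [-0.3  0.4  0.4]
(654.5, -157.5, 140) total [-0.1254 -0.0011  0.0017] rows 3 each [-0.0418 -0.0004  0.0006]
(531, -190.5, 140) total [-0.0005 -0.0143  0.127 ] rows 3 each [-0.0002 -0.0048  0.0423]
```

Request:
carry_out:
  commands:
    - [-0.03,0,0,0,0,0]
    - [-0.045,0,0,0,0,0]
    - [-0.045,0,0,0,0,0]
    - [-0.01,-0.004,0.032,0,0,0]
    - [0,-0.004,0.032,0,0,0]
    - [0,-0.004,0.032,0,0,0]
    - [0,-0.003,0.028,0,0,0]
    - [0,0,0,0,0,0]

```text
t: 9.6
ee_pos: [530.5, -189.2, 146.4]
orientation: [2.018, 0.381, -2.017]
ft_force: [0.3, 0.4, -1.0]
width: 59.6
```

```bash
python3 -c "
from h import *
level(); go((533,-190.5,125)); snap('wrist','w4',(200,100,440,300),3); go()"
```

```text
turn deg [-0.3  -0.03 -0.01]
t 9.6 tcp [ 530.5 -189.2  146.4] w 59.6 F [ 0.3  0.4 -1. ]
(533, -190.5, 125) total [ 0.0214  0.0021 -0.0019] rows 1 each [ 0.0214  0.0021 -0.0019]
t 9.65 tcp [ 531.9 -189.2  146.6] w 59.8 F [ 0.1 -0.2 -1.5]
```

View pics/w4.png

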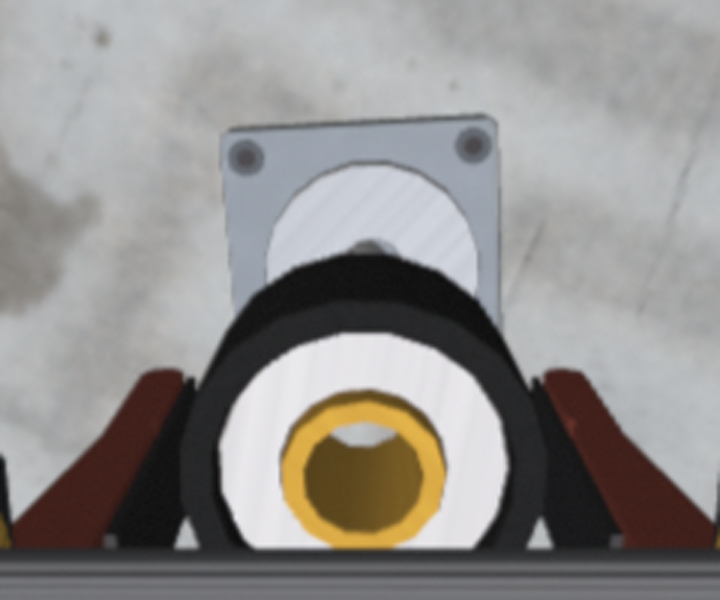

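```bash
python3 -c "
from h import *
A=at('w4',274,143.5,20);B=at('w4',365.5,139.7,20);d=(B-A);n=np.array([-d[1],d[0],0])/np.linalg.norm(d)
print(np.linalg.norm(d),'centre',(A+B)/2-42*n)
print('bush',at('w4',321,256.7,167.7)); P=at('w4',200+370/3,100+162/3,32); print('disc far edge',P); go()"
```

```text
81.71453921382457 centre [ 531.33528273 -190.77895725   20.        ]
bush [ 530.76651011 -190.21448499  167.7       ]
disc far edge [ 561.99097941 -180.29853964   32.        ]
t 9.65 tcp [ 531.9 -189.2  146.6] w 59.8 F [ 0.1 -0.2 -1.5]
```

Request:
carry_out:
  commands:
    - [0.015,0.001,0,0,0,0]
    - [0.02,0,0,0,0,0]
    - [0.015,0,0,0,0,0]
    - [0.01,0,0,0,0,0]
    - [0,0,0,0,0,0]

```text
t: 10.28
ee_pos: [535.4, -189.3, 81.6]
orientation: [2.017, 0.383, -2.014]
ft_force: [0.1, -0.6, -0.8]
width: 59.8
```

```bash
python3 -c "
from h import *
level(); go((532,-190.5,48)); "
```

```text
turn deg [-0.16 -0.09 -0.04]
t 10.28 tcp [ 535.4 -189.3   81.6] w 59.8 F [ 0.1 -0.6 -0.8]
(532, -190.5, 48) total [ 0.0336 -0.0002  0.0036] rows 1 each [ 0.0336 -0.0002  0.0036]
```

Request:
carry_out:
  commands:
    - [0.01,0,0.0015,0,0,0]
    - [0.015,0,0.001,0,0,0]
    - [0.006,0,0,0,0,0]
    - [0,0,0,0,0,0]

```text
t: 10.78
ee_pos: [534.2, -190.7, 49.1]
orientation: [2.019, 0.382, -2.011]
ft_force: [-1.0, 0.4, -1.5]
width: 59.5
```

```bash
python3 -c "
from h import *
level(); go((532,-190.5,47.5)); "
```

```text
turn deg [-0.16 -0.2  -0.14]
t 10.78 tcp [ 534.2 -190.7   49.1] w 59.5 F [-1.   0.4 -1.5]
(532, -190.5, 47.5) total [ 0.0016 -0.001   0.0019] rows 1 each [ 0.0016 -0.001   0.0019]
```

Request:
carry_out:
  commands:
    - [0.002,0,0,0,0,0]
    - [0,0,0,0,0,0]

```text
t: 11.02
ee_pos: [534.6, -190.9, 47.4]
orientation: [2.02, 0.381, -2.01]
ft_force: [-1.2, -0.1, -2.5]
width: 60.0
```

Request:
carry_out:
  commands:
    - [0,0,0,0,0,0]
    - [0,0,0,0,0,0]
    - [0,0,0,0,0,0]
    - [0,0,0,0,0,0]
  grip: 0

```text
t: 11.52
ee_pos: [535.7, -191.3, 48.6]
orientation: [2.022, 0.379, -2.007]
ft_force: [-0.5, -1.0, 0.8]
width: 87.6
```

```bash
python3 -c "
from h import *
level(); go((532,-190.5,150),(630,-50,150)); "
```

```text
turn deg [-0.16 -0.36 -0.28]
t 11.53 tcp [ 535.7 -191.3   48.6] w 87.6 F [-0.5 -1.   0.8]
(532, -190.5, 150) total [-0.1014 -0.0016  0.0025] rows 3 each [-0.0338 -0.0005  0.0008]
(630, -50, 150) total [ 0.0004 -0.0947 -0.1427] rows 3 each [ 0.0001 -0.0316 -0.0476]
```

Request:
carry_out:
  commands:
    - [-0.03,0,0.001,0,0.1,0.1]
    - [-0.04,0,0.001,0,0.2,0.1]
    - [-0.035,-0.01,-0.012,0,0,0]
    - [0,-0.021,-0.043,0,0,0]
    - [0,-0.021,-0.043,0,0,0]
    - [0,-0.021,-0.044,0,0,0]
    - [0,-0.021,-0.044,0,0,0]
    - [0,0,0,0,0,0]

```text
t: 12.52
ee_pos: [675.5, -32.0, 159.4]
orientation: [2.031, 0.374, -1.999]
ft_force: [-0.6, -0.6, -0.0]
width: 88.0
```

```bash
python3 -c "
from h import *
level(); go((670,-35,50)); snap('wrist','w5'); go(); print(proj('w5',[(670,-35,34),(663,83,24)]))"
```

```text
turn deg [-0.31 -0.79 -0.51]
t 12.53 tcp [675.5 -32.  159.4] w 88.0 F [-0.6 -0.6 -0. ]
(670, -35, 50) total [ 0.1093 -0.0002  0.0078] rows 3 each [ 0.0364 -0.0001  0.0026]
t 12.57 tcp [674.1 -33.2 159.1] w 87.5 F [-0.3 -0.7  0.5]
[[319.32998574 196.27614204]
 [198.1546536  155.70248   ]]
```

View pics/w5.png

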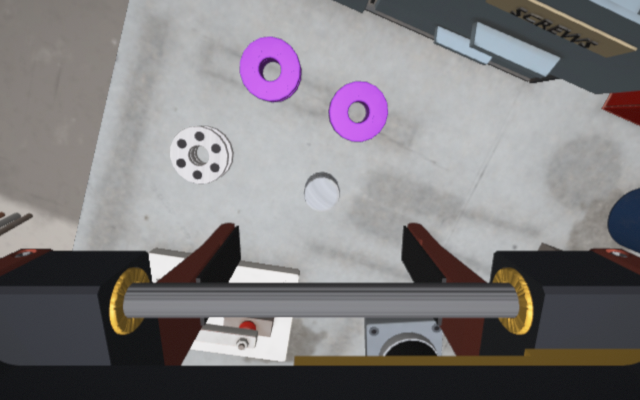

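```bash
python3 -c "
from h import *
C=at('w5',322,192,35); print('cap',C,'pulley',at('w5',200,155.5,24)); go((C[0],C[1],50),(C[0],C[1],12)); "
```

```text
cap [674.89521031 -35.72277128  35.        ] pulley [663.80265646  81.46310849  24.        ]
t 12.57 tcp [674.1 -33.2 159.1] w 87.5 F [-0.3 -0.7  0.5]
(np.float64(674.8952103082756), np.float64(-35.72277128011347), 50) total [0.1091 0.0017 0.0015] rows 3 each [0.0364 0.0006 0.0005]
(np.float64(674.8952103082756), np.float64(-35.72277128011347), 12) total [ 0.038  -0.0003  0.0005] rows 1 each [ 0.038  -0.0003  0.0005]
```

Request:
carry_out:
  commands:
    - [0.03,0.002,0.002,-0.3,-0.8,-0.5]
    - [0.04,0,0,0,0,0]
    - [0.04,0,0,0,0,0]
    - [0.03,0,0,0,0,0]
    - [0.008,0,0,0,0,0]
    - [0,0,0,0,0,0]

```text
t: 13.32
ee_pos: [668.7, -42.5, 8.8]
orientation: [2.013, 0.38, -2.022]
ft_force: [-0.6, -0.6, -0.2]
width: 87.7
```

```bash
python3 -c "
from h import *
level(); go((673,-35.5,11)); "
```

```text
turn deg [-0.35  0.25  0.01]
t 13.32 tcp [668.7 -42.5   8.8] w 87.7 F [-0.6 -0.6 -0.2]
(673, -35.5, 11) total [-0.0023 -0.0049 -0.0065] rows 1 each [-0.0023 -0.0049 -0.0065]
```

Request:
carry_out:
  commands:
    - [-0.002,-0.005,-0.0065,0,0,0]
    - [0,0,0,0,0,0]

```text
t: 13.58
ee_pos: [674.7, -35.6, 13.6]
orientation: [2.017, 0.378, -2.018]
ft_force: [0.3, 0.1, 0.1]
width: 87.8
```

```bash
python3 -c "
from h import *
level(); go((673,-35.5,11)); "
```

```text
turn deg [-0.39  0.06 -0.08]
t 13.57 tcp [674.7 -35.6  13.6] w 87.8 F [0.3 0.1 0.1]
(673, -35.5, 11) total [ 0.0026 -0.0007  0.0016] rows 1 each [ 0.0026 -0.0007  0.0016]
```

Request:
carry_out:
  commands:
    - [0.002,0,0.001,0,0,0]
    - [0,0,0,0,0,0]
    - [0,0,0,0,0,0]
    - [0,0,0,0,0,0]
    - [0,0,0,0,0,0]
    - [0,0,0,0,0,0]
    - [0,0,0,0,0,0]
  grip: 1

```text
t: 14.45
ee_pos: [674.7, -35.7, 13.1]
orientation: [2.019, 0.378, -2.015]
ft_force: [-0.4, -0.6, 0.1]
width: 32.7
```

```bash
python3 -c "
from h import *
level(); go((673,-35.5,180),(532,-191,180)); "
```

```text
turn deg [-0.35 -0.07 -0.14]
t 14.45 tcp [674.7 -35.7  13.1] w 32.7 F [-0.4 -0.6  0.1]
(673, -35.5, 180) total [-0.1669 -0.0004  0.0013] rows 4 each [-0.0417 -0.0001  0.0003]
(532, -191, 180) total [0.     0.0935 0.1879] rows 4 each [0.     0.0234 0.047 ]
```

Request:
carry_out:
  commands:
    - [-0.03,0,0,0,0,0]
    - [-0.045,0,0,0,0,0]
    - [-0.045,0.01,0.016,0,0,0]
    - [-0.018,0.021,0.043,0,0,0]
    - [0,0.021,0.043,0,0,0]
    - [0,0.021,0.043,0,0,0]
    - [0,0.021,0.043,0,0,0]
    - [0,0,0,0,0,0]

```text
t: 15.45
ee_pos: [529.2, -195.3, 154.6]
orientation: [2.015, 0.379, -2.015]
ft_force: [0.4, 0.5, -1.0]
width: 32.6
```

```bash
python3 -c "
from h import *
level(); go((532,-191,115)); snap('wrist','w6',(200,100,440,300),3); go()"
```

```text
turn deg [-0.23  0.03 -0.18]
t 15.45 tcp [ 529.2 -195.3  154.6] w 32.6 F [ 0.4  0.5 -1. ]
(532, -191, 115) total [ 0.0396 -0.0031 -0.0042] rows 1 each [ 0.0396 -0.0031 -0.0042]
t 15.5 tcp [ 530.4 -194.5  154.7] w 32.8 F [ 0.2  0.3 -1.1]
```

View pics/w6.png

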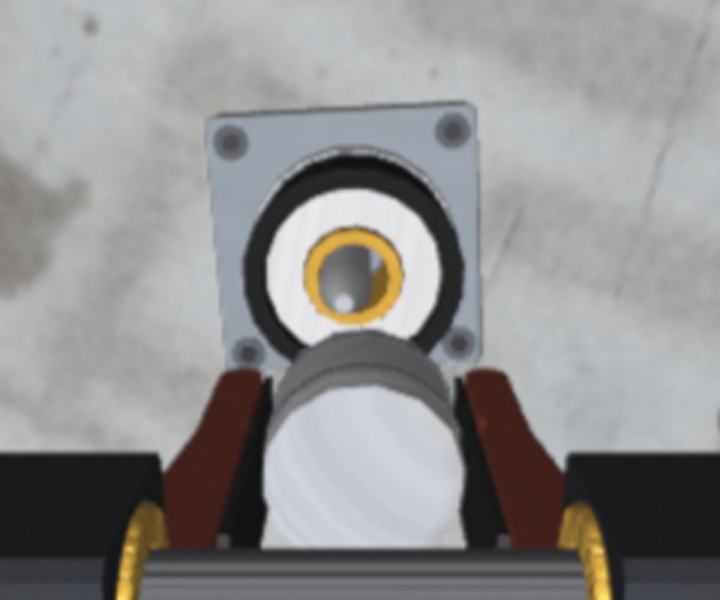

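```bash
python3 -c "
from h import *
print('tip',at('w6',200+344/3,100+301/3,89.5),'bush',at('w6',200+355/3,100+275/3,68),'cap',at('w6',200+364/3,100+482/3,174)); go()"
```

```text
tip [ 532.02619323 -190.58249031   89.5       ] bush [ 534.24172517 -192.52492818   68.        ] cap [ 526.6919731 -197.4861043  174.       ]
t 15.5 tcp [ 530.4 -194.5  154.7] w 32.8 F [ 0.2  0.3 -1.1]
```

Request:
carry_out:
  commands:
    - [0.02,-0.0033,-0.0053,0,0,0]
    - [0.018,0,0,0,0,0]
    - [0,0,0,0,0,0]

```text
t: 15.88
ee_pos: [536.7, -188.1, 115.7]
orientation: [2.017, 0.38, -2.01]
ft_force: [-0.2, -0.9, -1.0]
width: 32.5
```

```bash
python3 -c "
from h import *
level(); go((533.5,-190,95)); snap('side','s7',(290,130,390,230),6); go()"
```

```text
turn deg [-0.08 -0.13 -0.25]
t 15.88 tcp [ 536.7 -188.1  115.7] w 32.5 F [-0.2 -0.9 -1. ]
(533.5, -190, 95) total [0.0207 0.0005 0.0037] rows 1 each [0.0207 0.0005 0.0037]
t 15.93 tcp [ 537.2 -188.4  116.5] w 32.1 F [ 0.4  0.2 -0.5]
```

View pics/s7.png

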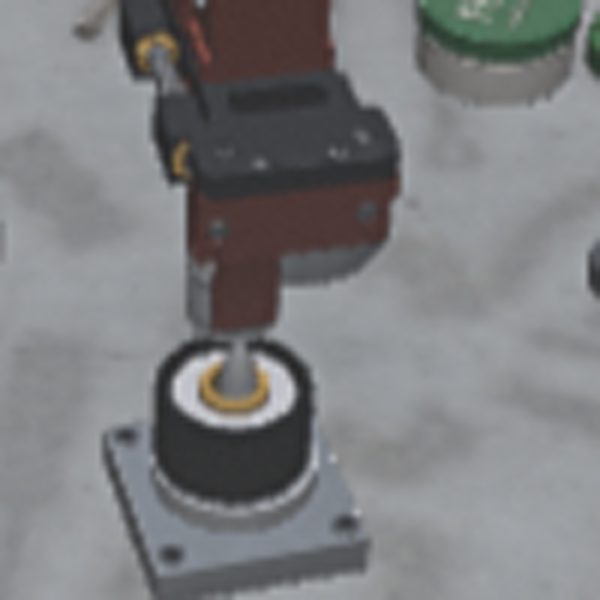

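Picture 12: the wheel is seated and the cap is above the tip, with its centre at about x=236 against the axle's 238 in the crop. A small correction, then down.

Request:
carry_out:
  commands:
    - [0.01,0.0005,0.0025,0,0,0]
    - [0.01,0,0,0,0,0]
    - [0.005,0,0,0,0,0]
    - [0,0,0,0,0,0]

```text
t: 16.42
ee_pos: [535.8, -189.9, 90.5]
orientation: [2.018, 0.379, -2.007]
ft_force: [0.4, 0.4, -1.4]
width: 32.8
```

```bash
python3 -c "
from h import *
level(); go((533.5,-190,82)); "
```

```text
turn deg [-0.05 -0.24 -0.35]
t 16.43 tcp [ 535.8 -189.9   90.5] w 32.8 F [ 0.4  0.4 -1.4]
(533.5, -190, 82) total [ 0.0085 -0.0008  0.0023] rows 1 each [ 0.0085 -0.0008  0.0023]
```

Request:
carry_out:
  commands:
    - [0.006,0,0.001,0,0,0]
    - [0.003,0,0,0,0,0]
    - [0,0,0,0,0,0]

```text
t: 16.8
ee_pos: [535.2, -190.6, 81.3]
orientation: [2.019, 0.379, -2.006]
ft_force: [0.5, 0.2, -1.5]
width: 32.2
```

```bash
python3 -c "
from h import *
level(); go((533.5,-190,82)); "
```

```text
turn deg [-0.07 -0.28 -0.39]
t 16.8 tcp [ 535.2 -190.6   81.3] w 32.2 F [ 0.5  0.2 -1.5]
(533.5, -190, 82) total [-0.0007 -0.0012  0.0014] rows 1 each [-0.0007 -0.0012  0.0014]
```

Request:
carry_out:
  commands:
    - [0,0,0,0,0,0]
    - [0,0,0,0,0,0]
    - [0,0,0,0,0,0]
    - [-0.03,0,0,0,0,0]
    - [-0.045,0,0,0,0,0]
    - [0,0,0,0,0,0]
  grip: 0

```text
t: 17.55
ee_pos: [535.1, -190.3, 158.6]
orientation: [2.019, 0.378, -2.006]
ft_force: [0.4, -0.7, 0.2]
width: 86.8
```

```bash
python3 -c "
from h import *
level(); go((390,-358,120),(390,-358,4)); "
```

```text
turn deg [-0.06 -0.29 -0.4 ]
t 17.55 tcp [ 535.1 -190.3  158.6] w 86.8 F [ 0.4 -0.7  0.2]
(390, -358, 120) total [0.0383 0.1021 0.1969] rows 4 each [0.0096 0.0255 0.0492]
(390, -358, 4) total [ 0.116  -0.0008  0.0006] rows 3 each [ 0.0387 -0.0003  0.0002]
```

Request:
carry_out:
  commands:
    - [0,0.021,0.04,0,-0.3,-0.4]
    - [0,0.021,0.04,0,0,0]
    - [0.012,0.021,0.04,0,0,0]
    - [0.012,0.021,0.04,0,0,0]
    - [0.014,0.018,0.037,0,0,0]
    - [0,0,0,0,0,0]

```text
t: 18.3
ee_pos: [384.9, -360.9, 116.1]
orientation: [2.013, 0.39, -2.015]
ft_force: [0.5, -0.1, -0.2]
width: 88.2
```

```bash
python3 -c "
from h import *
level(); go((390,-358,120),(390,-358,4)); snap('wrist','w8'); go(); print(proj('w8',[(390,-358,16),(533,-371.5,64)]))"
```

```text
turn deg [0.08 0.03 0.13]
t 18.3 tcp [ 384.9 -360.9  116.1] w 88.2 F [ 0.5 -0.1 -0.2]
(390, -358, 120) total [-0.0039 -0.0008 -0.0058] rows 1 each [-0.0039 -0.0008 -0.0058]
(390, -358, 4) total [ 1.16e-01  3.00e-04 -1.00e-04] rows 3 each [ 0.0387  0.0001 -0.    ]
t 18.35 tcp [ 386.  -360.3  116.6] w 87.6 F [-0.   0.8 -0.9]
[[319.00566345 187.80523163]
 [428.31346437  -2.97049742]]
```

View pics/w8.png

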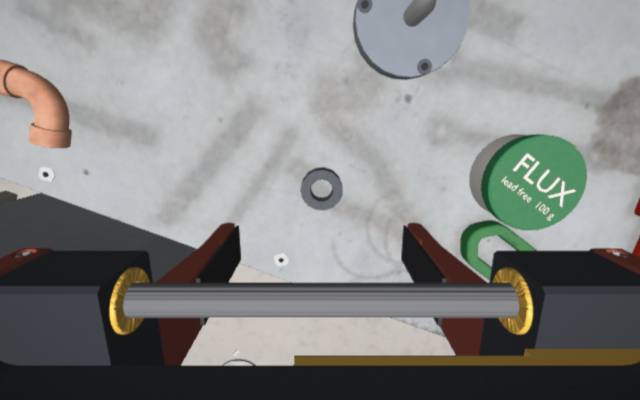

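Picture 13: the spacer hole is at (322,188), within 3 px of the prediction, and the area around it is clear.

Request:
carry_out:
  commands:
    - [0.03,0.0005,-0.0045,0,0,0]
    - [0.035,0,0,0,0,0]
    - [0.03,0,0,0,0,0]
    - [0.011,0,0,0,0,0]
    - [0,0,0,0,0,0]

```text
t: 18.98
ee_pos: [395.3, -356.6, 9.0]
orientation: [2.013, 0.391, -2.007]
ft_force: [-0.3, 0.5, 0.1]
width: 87.9
```

```bash
python3 -c "
from h import *
level(); go((390.3,-359,4)); "
```

```text
turn deg [ 0.37 -0.13 -0.09]
t 18.98 tcp [ 395.3 -356.6    9. ] w 87.9 F [-0.3  0.5  0.1]
(390.3, -359, 4) total [0.005  0.0003 0.0055] rows 1 each [0.005  0.0003 0.0055]
```

Request:
carry_out:
  commands:
    - [0.005,0.0003,0.005,0,0,0]
    - [0,0,0,0,0,0]

```text
t: 19.23
ee_pos: [391.8, -359.4, 5.4]
orientation: [2.013, 0.389, -2.004]
ft_force: [0.3, 0.9, -0.4]
width: 87.7
```

Request:
carry_out:
  commands:
    - [0,0,0,0,0,0]
    - [0,0,0,0,0,0]
    - [0,0,0,0,0,0]
    - [0,0,0,0,0,0]
    - [0,0,0,0,0,0]
    - [0,0,0,0,0,0]
    - [0,0,0,0,0,0]
  grip: 1

```text
t: 20.1
ee_pos: [392.3, -360.4, 6.9]
orientation: [2.014, 0.386, -2.002]
ft_force: [0.5, -1.2, 0.5]
width: 35.1
```

```bash
python3 -c "
from h import *
level(); go((390.3,-359,110),(533,-371.5,110)); "
```

```text
turn deg [ 0.38 -0.26 -0.37]
t 20.1 tcp [ 392.3 -360.4    6.9] w 35.1 F [ 0.5 -1.2  0.5]
(390.3, -359, 110) total [-0.1031 -0.0013  0.0009] rows 3 each [-0.0344 -0.0004  0.0003]
(533, -371.5, 110) total [ 0.001   0.0652 -0.1275] rows 3 each [ 0.0003  0.0217 -0.0425]
```

Request:
carry_out:
  commands:
    - [-0.03,0,0,0,0,0]
    - [-0.045,0,0,0,0,0]
    - [-0.03,0.009,-0.018,0.3,-0.2,-0.3]
    - [-0.012,0.018,-0.037,0,0,0]
    - [0,0.018,-0.037,0,0,0]
    - [0,0.018,-0.037,0,0,0]
    - [0,0,0,0,0,0]

```text
t: 20.98
ee_pos: [537.6, -369.9, 126.9]
orientation: [2.015, 0.387, -2.015]
ft_force: [-0.6, -0.3, -0.7]
width: 35.1
```

```bash
python3 -c "
from h import *
level(); go((535.5,-371.5,110)); snap('wrist','w9',(200,100,440,300),3); go()"
```

```text
turn deg [-0.01 -0.02  0.07]
t 20.98 tcp [ 537.6 -369.9  126.9] w 35.1 F [-0.6 -0.3 -0.7]
(535.5, -371.5, 110) total [0.0169 0.0007 0.0026] rows 1 each [0.0169 0.0007 0.0026]
t 21.02 tcp [ 535.7 -369.4  126.4] w 34.8 F [-0.4  0.1 -1. ]
```

View pics/w9.png

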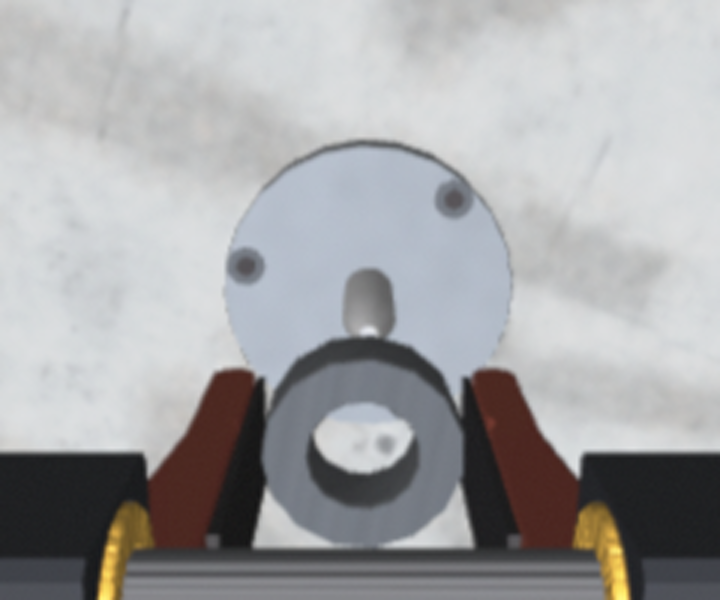

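Picture 14: the axle tip is at (369,331) in the crop, and the spacer's top-face centre is at (363,453).

```bash
python3 -c "
from h import *
print('tip',at('w9',200+369/3,100+331/3,64),'plate',at('w9',200+369/3,100+284/3,20),'spacer',at('w9',200+363/3,100+453/3,136)); go()"
```

```text
tip [ 536.18034214 -373.1804731    64.        ] plate [ 537.0261963  -373.12015336   20.        ] spacer [ 535.57517853 -371.85280925  136.        ]
t 21.02 tcp [ 535.7 -369.4  126.4] w 34.8 F [-0.4  0.1 -1. ]
```

Request:
carry_out:
  commands:
    - [0.02,0.0014,0,0,0,0]
    - [0.02,0,0,0,0,0]
    - [0.015,0,0,0,0,0]
    - [0.008,0,0,0,0,0]
    - [0,0,0,0,0,0]

```text
t: 21.65
ee_pos: [533.6, -370.8, 57.7]
orientation: [2.016, 0.387, -2.019]
ft_force: [3.7, 0.3, -0.7]
width: 35.0
```

```bash
python3 -c "
from h import *
level(); go((536,-371,28)); "
```

```text
turn deg [-0.19  0.04  0.22]
t 21.65 tcp [ 533.6 -370.8   57.7] w 35.0 F [ 3.7  0.3 -0.7]
(536, -371, 28) total [ 0.0297  0.0011 -0.0022] rows 1 each [ 0.0297  0.0011 -0.0022]
```

Request:
carry_out:
  commands:
    - [0.005,0.001,-0.0025,0,0,0]
    - [0.012,0,0,0,0,0]
    - [0.009,0,0,0,0,0]
    - [0,0,0,0,0,0]

```text
t: 22.15
ee_pos: [535.4, -370.5, 29.2]
orientation: [2.015, 0.388, -2.021]
ft_force: [2.4, -0.8, -2.0]
width: 35.0
```

```bash
python3 -c "
from h import *
level(); go((536,-371,27.5)); "
```

```text
turn deg [-0.18  0.13  0.3 ]
t 22.15 tcp [ 535.4 -370.5   29.2] w 35.0 F [ 2.4 -0.8 -2. ]
(536, -371, 27.5) total [ 0.0017  0.0007 -0.0004] rows 1 each [ 0.0017  0.0007 -0.0004]
```

Request:
carry_out:
  commands:
    - [0.002,0.0007,-0.001,0,0,0]
    - [0,0,0,0,0,0]

```text
t: 22.4
ee_pos: [536.3, -370.6, 27.2]
orientation: [2.014, 0.389, -2.022]
ft_force: [-0.4, -0.2, -0.7]
width: 35.1
```

Request:
carry_out:
  commands:
    - [0,0,0,0,0,0]
    - [0,0,0,0,0,0]
    - [0,0,0,0,0,0]
    - [-0.03,0,0,0,0,0]
    - [-0.045,0,0,0,0,0]
    - [-0.045,0,0,0,0,0]
    - [-0.02,0,0,0,0,0]
    - [0,0,0,0,0,0]
  grip: 0

```text
t: 23.4
ee_pos: [536.7, -371.0, 171.3]
orientation: [2.014, 0.39, -2.023]
ft_force: [0.5, -0.2, -0.4]
width: 88.0
```

```bash
python3 -c "
from h import *
level(); go((664,82,200),(664,82,40));snap('side','s10',(290,130,390,230),4) "
```

```text
turn deg [-0.18  0.18  0.38]
t 23.4 tcp [ 536.7 -371.   171.3] w 88.0 F [ 0.5 -0.2 -0.4]
(664, 82, 200) total [-0.0271 -0.3749 -0.2845] rows 8 each [-0.0034 -0.0469 -0.0356]
(664, 82, 40) total [ 0.16    0.0011 -0.0005] rows 4 each [ 0.04    0.0003 -0.0001]
```

Request:
carry_out:
  commands:
    - [0,-0.047,-0.036,-0.2,0.2,0.4]
    - [0,-0.047,-0.036,0,0,0]
    - [0,-0.047,-0.036,0,0,0]
    - [0,-0.047,-0.036,0,0,0]
    - [0,-0.047,-0.036,0,0,0]
    - [0,-0.047,-0.036,0,0,0]
    - [0,-0.047,-0.036,0,0,0]
    - [0,-0.046,-0.033,0,0,0]

```text
t: 24.45
ee_pos: [660.2, 92.9, 156.6]
orientation: [2.004, 0.385, -2.038]
ft_force: [-0.2, -0.1, 0.1]
width: 87.9
```

Request:
carry_out:
  commands:
    - [0.02,0,0,0,0,0]
    - [0,0,0,0,0,0]

```text
t: 24.7
ee_pos: [658.1, 96.6, 132.1]
orientation: [1.996, 0.391, -2.04]
ft_force: [0.1, -0.6, 0.4]
width: 87.6
```

```bash
python3 -c "
from h import *
level(); go((664,82,50),(664,82,6)); snap('wrist','w11');go()
p=np.load('pics/w11.npz')['p']; s=np.load('pics/s10.npz')['p'][130:230,290:390]
s=cv2.resize(s,(300,300),interpolation=cv2.INTER_CUBIC); cv2.imwrite('pics/m11.png',np.hstack([p[:300,100:600],s]))
print(proj('w11',[(664,82,24)]))"
```

```text
turn deg [-0.14  1.14  0.58]
t 24.7 tcp [658.1  96.6 132.1] w 87.6 F [ 0.1 -0.6  0.4]
(664, 82, 50) total [ 0.082   0.0165 -0.0017] rows 2 each [ 0.041   0.0083 -0.0009]
(664, 82, 6) total [ 0.044   0.0004 -0.0009] rows 1 each [ 0.044   0.0004 -0.0009]
t 24.75 tcp [659.1  96.5 133.4] w 87.8 F [ 0.5 -0.3  0.1]
[[339.0284074  189.87029406]]
```

View pics/m11.png

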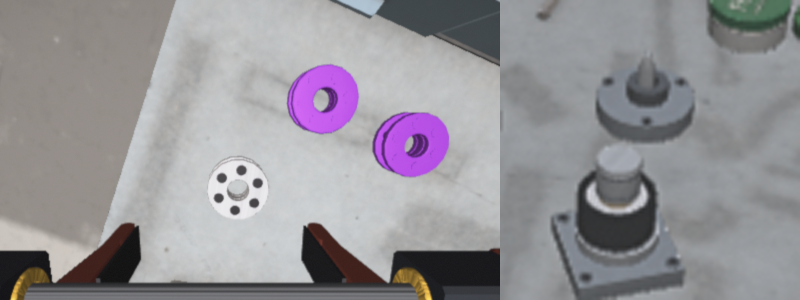

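Picture 15: the tall stack (disc, wheel, cap) and the spacer are in place. The pulley bore is at (338,190), against a prediction of (339,190).

Request:
carry_out:
  commands:
    - [0.01,0.015,-0.002,-0.1,1.1,0.6]
    - [0.03,0,0,0,0,0]
    - [0.035,0,0,0,0,0]
    - [0.02,0,0,0,0,0]
    - [0,0,0,0,0,0]

```text
t: 25.38
ee_pos: [667.3, 75.0, 37.3]
orientation: [2.023, 0.375, -2.016]
ft_force: [0.8, 0.1, 0.0]
width: 88.2
```

```bash
python3 -c "
from h import *
level(); go((664,82.3,6))"
```

```text
turn deg [-0.58 -0.2  -0.12]
t 25.38 tcp [667.3  75.   37.3] w 88.2 F [0.8 0.1 0. ]
(664, 82.3, 6) total [ 0.0313 -0.008   0.0006] rows 1 each [ 0.0313 -0.008   0.0006]
```

Request:
carry_out:
  commands:
    - [0.008,-0.008,0.0006,0,0,0]
    - [0.014,0,0,0,0,0]
    - [0.008,0,0,0,0,0]
    - [0,0,0,0,0,0]

```text
t: 25.88
ee_pos: [665.6, 82.8, 8.2]
orientation: [2.028, 0.375, -2.012]
ft_force: [0.2, 0.1, -0.3]
width: 87.8
```

```bash
python3 -c "
from h import *
level(); go((664,82.3,6))"
```

```text
turn deg [-0.6  -0.42 -0.18]
t 25.88 tcp [665.6  82.8   8.2] w 87.8 F [ 0.2  0.1 -0.3]
(664, 82.3, 6) total [ 0.0021 -0.0002  0.0017] rows 1 each [ 0.0021 -0.0002  0.0017]
```

Request:
carry_out:
  commands:
    - [0.003,0,0.0015,-0.6,-0.4,-0.2]
    - [0,0,0,0,0,0]
    - [0,0,0,0,0,0]
    - [0,0,0,0,0,0]
    - [0,0,0,0,0,0]
    - [0,0,0,0,0,0]
  grip: 1

```text
t: 26.62
ee_pos: [664.8, 82.3, 5.7]
orientation: [2.015, 0.387, -2.013]
ft_force: [0.9, 0.6, -1.1]
width: 53.1
```

```bash
python3 -c "
from h import *
level(); go((664,82.3,170),(536,-371.5,170))"
```

```text
turn deg [ 0.05 -0.06  0.02]
t 26.62 tcp [664.8  82.3   5.7] w 53.1 F [ 0.9  0.6 -1.1]
(664, 82.3, 170) total [-0.1643 -0.0004  0.0005] rows 4 each [-0.0411 -0.0001  0.0001]
(536, -371.5, 170) total [-0.0004  0.374   0.2871] rows 8 each [-0.0001  0.0468  0.0359]
```

Request:
carry_out:
  commands:
    - [-0.025,0,0,0,0,0]
    - [-0.045,0,0,0,0,0]
    - [-0.045,0,0,0,0,0]
    - [-0.045,0,0,0,0,0]
    - [-0.01,0.035,0.027,0,0,0]
    - [0,0.035,0.027,0,0,0]
    - [0,0.045,0.034,0,0,0]
    - [0,0.045,0.034,0,0,0]

```text
t: 27.62
ee_pos: [609.9, -113.1, 180.8]
orientation: [2.01, 0.393, -2.009]
ft_force: [0.6, -0.1, -1.9]
width: 53.7
```

```bash
python3 -c "
from h import *
level(); go((537,-372.5,140))"
```

```text
turn deg [ 0.46 -0.04 -0.03]
t 27.62 tcp [ 609.9 -113.1  180.8] w 53.7 F [ 0.6 -0.1 -1.9]
(537, -372.5, 140) total [0.0408 0.2127 0.1654] rows 5 each [0.0082 0.0425 0.0331]
```

Request:
carry_out:
  commands:
    - [0,0.042,0.033,0,0,0]
    - [0,0.042,0.033,0,0,0]
    - [0,0.042,0.033,0,0,0]
    - [0,0.042,0.033,0,0,0]
    - [0.02,0.032,0.025,0,0,0]
    - [0.02,0,0,0,0,0]
    - [0,0,0,0,0,0]

```text
t: 28.5
ee_pos: [534.6, -368.4, 139.8]
orientation: [2.013, 0.388, -2.011]
ft_force: [-0.4, 0.2, -2.4]
width: 53.7
```

```bash
python3 -c "
from h import *
level(); go((537,-372.5,110))"
```

```text
turn deg [ 0.16 -0.06 -0.06]
t 28.5 tcp [ 534.6 -368.4  139.8] w 53.7 F [-0.4  0.2 -2.4]
(537, -372.5, 110) total [ 0.0298  0.0047 -0.0006] rows 1 each [ 0.0298  0.0047 -0.0006]
```

Request:
carry_out:
  commands:
    - [0.02,0.0038,-0.001,0,0,0]
    - [0.02,0,0,0,0,0]
    - [0.015,0,0,0,0,0]
    - [0,0,0,0,0,0]

```text
t: 29.0
ee_pos: [538.8, -368.4, 81.2]
orientation: [2.011, 0.392, -2.009]
ft_force: [0.3, 0.1, -0.3]
width: 53.3
```

```bash
python3 -c "
from h import *
level(); go((537,-371.5,60),(537,-371.5,42))"
```

```text
turn deg [ 0.41 -0.06 -0.03]
t 29.0 tcp [ 538.8 -368.4   81.2] w 53.3 F [ 0.3  0.1 -0.3]
(537, -371.5, 60) total [0.0212 0.0022 0.0029] rows 1 each [0.0212 0.0022 0.0029]
(537, -371.5, 42) total [ 0.018 -0.     0.   ] rows 1 each [ 0.018 -0.     0.   ]
```

Request:
carry_out:
  commands:
    - [0.003,0.002,0.0025,0,0,0]
    - [0.008,0,0,0,0,0]
    - [0.006,0,0,0,0,0]
    - [0,0,0,0,0,0]

```text
t: 29.5
ee_pos: [538.0, -371.8, 64.2]
orientation: [2.012, 0.391, -2.007]
ft_force: [-0.9, -0.6, -0.6]
width: 53.3
```

```bash
python3 -c "
from h import *
level(); go((537,-371.5,42))"
```

```text
turn deg [ 0.42 -0.12 -0.13]
t 29.5 tcp [ 538.  -371.8   64.2] w 53.3 F [-0.9 -0.6 -0.6]
(537, -371.5, 42) total [ 0.0222 -0.0007  0.0008] rows 1 each [ 0.0222 -0.0007  0.0008]
```

Request:
carry_out:
  commands:
    - [0.01,0,0.001,0,0,0]
    - [0.008,0,0,0,0,0]
    - [0.002,0,0,0,0,0]
    - [0,0,0,0,0,0]

```text
t: 30.0
ee_pos: [537.1, -372.4, 42.9]
orientation: [2.012, 0.391, -2.007]
ft_force: [-0.1, -0.3, -1.2]
width: 53.5
```

```bash
python3 -c "
from h import *
level(); go((537,-371.5,42))"
```

```text
turn deg [ 0.41 -0.13 -0.13]
t 30.0 tcp [ 537.1 -372.4   42.9] w 53.5 F [-0.1 -0.3 -1.2]
(537, -371.5, 42) total [ 0.0009 -0.0008 -0.0003] rows 1 each [ 0.0009 -0.0008 -0.0003]
```

Request:
carry_out:
  commands:
    - [0.001,0,0,0,0,0]
    - [0,0,0,0,0,0]

```text
t: 30.25
ee_pos: [537.3, -372.5, 42.1]
orientation: [2.012, 0.39, -2.006]
ft_force: [-0.4, 0.5, -1.9]
width: 53.7
```

Request:
carry_out:
  commands:
    - [0,0,0,0,0,0]
    - [0,0,0,0,0,0]
    - [0,0,0,0,0,0]
    - [-0.03,0,0,0,0,0]
    - [-0.045,0,0,0,0,0]
    - [-0.045,0,0,0,0,0]
    - [-0.045,0,0,0,0,0]
    - [0,0,0,0,0,0]
  grip: 0

```text
t: 31.25
ee_pos: [537.1, -372.5, 212.9]
orientation: [2.013, 0.389, -2.005]
ft_force: [0.1, 0.6, 0.2]
width: 88.0
```

```bash
python3 -c "
from h import *
level(); go(); snap('side','s12'); snap('wrist','w12')
s=np.load('pics/s12.npz')['p'][120:250,260:420]; w=np.load('pics/w12.npz')['p'][60:300,170:490]
cv2.imwrite('pics/m12.png',np.vstack([cv2.resize(s,(400,325),interpolation=cv2.INTER_CUBIC),cv2.resize(w,(400,300)).astype(np.uint8)][:1]) if 0 else np.hstack([cv2.resize(s,(400,325),interpolation=cv2.INTER_CUBIC),cv2.resize(w,(400,325))]))"
```

```text
turn deg [ 0.41 -0.18 -0.22]
t 31.25 tcp [ 537.1 -372.5  212.9] w 88.0 F [0.1 0.6 0.2]
```

View pics/m12.png

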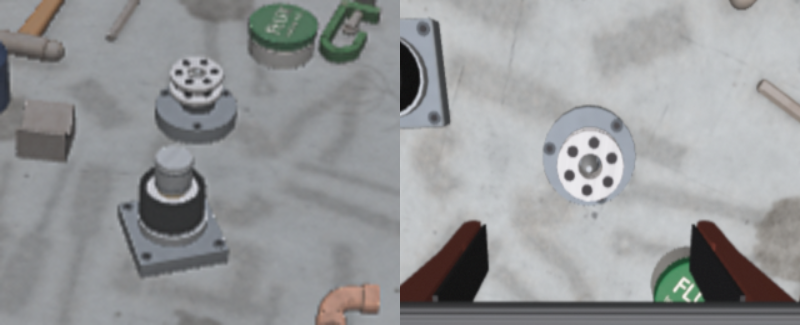

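Picture 16: both stacks are complete and level, and the gripper is clear and open. One numeric height check, then I'll hand in.

```bash
python3 -c "
from h import *
print('expected cap top/pulley top',proj('s12',[(528.5,-189.5,103),(532,-369.5,60)]).round(1),'seen (329.6,181.5) (338.8,148.4)')
a=np.load('pics/side0.npz')['p'].astype(int);b=np.load('pics/s12.npz')['p'].astype(int)
for n,(x0,y0,x1,y1) in dict(v=(264,158,294,188),elbow=(384,230,414,260),tin=(356,117,390,150)).items(): print(n,np.abs(a-b)[y0:y1,x0:x1].mean().round(2))
print(ctrl.close_job())"
```

```text
expected cap top/pulley top [[330.6 182.4]
 [339.3 149.6]] seen (329.6,181.5) (338.8,148.4)
v 0.92
elbow 0.78
tin 0.64
the job is handed in; nothing more can be done
None
```

The job is handed in at about 31 s on the robot clock. The disc, wheel and hub cap are on the tall axle, and the spacer and pulley are on the short one, all released.

- **Final picture:** both stacks look level and complete, and the gripper is open and clear, about 150 mm above the short stack.
- **Heights:** the cap top and pulley top were each seen within about 1.5 px of where a fully seated stack should appear.
- **Bystanders:** the image regions of the V-block, the elbow and the tin are practically unchanged from the start (mean difference below 1 grey level).
- **Disagreements:** the side and wrist cameras differed by 2 to 5 mm, and the TCP readings wandered by a few mm. The bore clearance and the tapered tips absorbed this. The only side force I read while threading a part was about 4 N on the spacer, and it had gone before I let go.
- **Verdict:** no check failed, but the hand-in reports no verdict, so I can't confirm the pass.

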